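# Re-grip a punch on the angled block and post it in the returns box

## Robot

A 6-joint arm with a two-finger parallel gripper is mounted at the origin on the work surface; the furniture and walls round the work are solid. World frame = base frame: x ahead of the robot, y to its left, z up, the work surface at z = 0. Lengths are in m, angles in rad, forces in N, time in s.
With the tool pointing down it reaches from about 0.35 to 0.875 m from the base axis. Payload 4.2 kg.
Tool frame: the origin (TCP) lies at the very end of the fingers, on their centre line; the grasp point (between the pads) lies arm.tcp_to_grasp behind it (arm.tcp_to_grasp is the distance from the TCP to the grasp point, in m); z points along the fingers, y is the line along which they close (so a half turn about z gives the same grasp; the last joint's range is limited). The gripper opens to 87 mm and grips with 3 to 60 N. Pads are 19 mm wide; open, the fingers measure 117 mm over their backs; the gripper's body (75 mm by 190 mm) begins 51 mm behind the grasp point.
Start: joints at [-0.894, 0.385, 0.008, 0, -1.194, -0.259], TCP at [0.254, -0.571, 0.223] pointing down, gripper open.
Joint ranges: [-3.14, 3.14], [-1.21, 2.06], [-1.07, 1.41], [-3.16, 2.05], [-2.99, -0.16], [-3.1, 3.1]. Speed limits (rad/s): [2.79, 2.79, 3.14, 3.14, 3.14, 3.14].

## Interface

Orientations are given as a unit quaternion [w, x, y, z].
In Python, from workcell import arm gives the robot as it stands.
- The arm moves only by the tool step_arm, never from a script. Its argument "commands" is one flat list of numbers, 5 for each row, row after row: the opening in per cent of the stroke, from 0 (shut) to 100 (fully open), then the shift along the world's x, y, z in cm, then the turn about the world's z in degrees. In form: [fingers, x, y, z, turn, fingers, x, y, z, turn, ...]. A call has 1 to 20 rows; each row is the pose to reach, as a shift and turn from the pose commanded when the call began; what a row does not reach only later rows make up. A row lasts 1/12 s, in which the tool goes at most 41.7 mm and 7.16 degrees, less where a joint would pass 70% of its speed; a pose out of reach is approached as far as the arm can. A call with a gripper value outside its range is refused whole. The fingers move at their own pace and stop on an object; the grip force is fixed at half the most. Time passes only in rows, so rows that repeat a pose let the fingers close. It gives the time, the measured TCP pose, the force, the opening and the grip force at its end, in the units of the state.
- arm.get_state(): the state, without advancing time (a new reading comes with each control period).
- arm.camera(name): name is "side" or "top" or "wrist"; returns a dict with "image" (480x640x3 uint8, blue, green, red), "range_z" (480x640 float32, m along the optical axis (not along the pixel's ray), 0 where there is no reading), "intrinsics" (3x3 intrinsics, pixels), "k1" (the pictures are not rectified: a ray, as slopes to the right and down, at radius r is drawn at 1 + k1 r^2 times it, then the intrinsics apply), "position" and "orientation" of the camera in the world. Camera axes: x right, y down, z forward; pixel columns grow to the right and rows downward; lengths in m; the calibration is good to about 2 mm. A picture is of the moment at which its call begins.
- arm.hand_in(): hands the job in; it is judged then, once.
The state is a dict: "t": time; "joints": joint angles; "qvel": joint speeds; "joint_efforts": joint torques, N m; "ee_pos": TCP position; "eef_rot": TCP orientation; "force": force on the tool from outside, world axes, zero at the start; "torque": the same for the moment, N m; "grip_width": finger opening in m; "grasp_force": force on a finger pad.
Only numpy, scipy, OpenCV 4.12 (cv2) and the standard library are available. Lean on these libraries where they do the work, as an engineer would, in place of code of your own. Each camera call takes 0.05 s, during which the arm holds its last target. There are 200 camera calls.

## Task

Pick the worn centre punch up off the bench, park it on the angled steel block with its point down at the stop and let go of it there, take it again by its raised blunt end, and post it point first through the sprung flap in the sloping top of the grey returns box. Push it right through, so that it lies inside and the flap has snapped shut behind it; leave the scriber, the spanner and the jar where they are.

Things in the scene. Friction and masses are not known exactly. Their poses are not given: they have to be found in the camera images.
- block: Angled block: steel cradle fixed to the bench, base 90 x 100 mm, 90 mm high. Origin: on the bench under it; z up. Its channel floor (50 mm wide, middle at x = 0) climbs at 40 deg from level towards own +y; u m up from the stop: y = -0.035 + u cos40, z = 0.035 + u sin40. Floor ends at u = 76 mm: a parked punch overhangs there by 44 mm in free air.
- block_foot (a point): Where the centre of the punch's point end lies when parked: at the stop, 6 mm off the floor. Axes as the block's. The stop is 50 mm wide, 16 mm high off the floor. Side guides 9 mm high leave a channel 20 mm wide: low pair u = 0 to 32 mm, high pair u = 68 to 76 mm; from 32 to 68 mm the floor has no guides.
- block_top (a point): Where the centre of the punch's blunt end lies when parked: 120 mm up the channel from block_foot, past the floor's upper end, about 117 mm above the bench. Axes as the block's.
- returns_box: Grey sheet steel box fixed to the bench, 140 (own x) x 150 (own y) mm, walls 3 mm, hollow, its inner floor falls at 20 deg towards own -y (59 to 6 mm above the bench). Its top slopes at 25 deg: low (155 mm) at its -x side, high (220 mm) at its +x side. Origin: centre of its underside on the bench; z up.
- mouth (a point): Centre of the rectangular mouth in the box's sloping top, on the outer face, 186 mm above the bench. Opening 50 mm along the slope x 46 mm across (own y), steel trim 3 mm high round it. Axes as the box's (not tilted): straight in is (sin25, 0, -cos25) of the box frame.
- flap (a joint): Sprung steel flap under the mouth, hinged along the mouth's upper (+x) edge; 0 = shut, grows as it swings inward and down, to 1.45 rad. Gives at under 1 N; springs shut by itself. Its pressure (about 1 N) can hold a punch that is only part-way through, which then has to be pushed in.
- punch_center (a point): Centre of the centre punch, a steel rod 12 mm thick, 120 mm long, 0.06 to 0.13 kg, lying on the bench. Own y along the rod: tapered point at +y, blunt end at -y. Acts as a square bar 12 x 12 mm: does not roll. The scriber lies 52 mm to its +x side, the spanner 66 mm to its -x side (centre to centre), about parallel: fully open jaws may land on them.
- punch_point (a point): Point end of the punch, on its axis, 60 mm from the centre (own +y).
- punch_tail (a point): Blunt end of the punch, on its axis, 60 mm from the centre (own -y).
- scriber_center (a point): Bystander: slim needle scriber, 8 x 122 x 8 mm, lying along its own y; loose. Site at its middle, 4 mm up.
- spanner_center (a point): Bystander: combination spanner, 34 x 154 x 8 mm, lying along its own y; loose. Site at its middle, 4 mm up.
- jar_center (a point): Bystander: upright closed jar, 60 mm across, 89 mm high; loose. Site at its middle, 45 mm up.
There are look-alikes about, which are no part of the job. What is shaped like the part that bears punch_center but brown or green is not meant.

How it is judged:
On the way, in this order (a step that is already met when the one before it is completed fails the run):
1. the punch lies in the channel of the angled block, point at the stop, let go and at rest (distance between punch_point and block_foot below 0.014 m and distance between punch_tail and block_top below 0.018 m and contact force between the fingers and punch below 0.05 N and linear speed of punch below 0.02 m/s), for 0.2 s.
2. the punch, point first, has pushed the flap open (value of joint flap above 0.4 rad and horizontal distance between punch_point and mouth below 0.07 m and z of punch_point in the frame of mouth below -0.02 m and z of punch_tail in the frame of mouth above 0 m), for 0.05 s.
At the end, for the whole second after the job is handed in: The punch lies at rest inside the returns box (its centre within the walls and less than 110 mm above the bench) and the flap is shut (joint below 0.08 rad) (x of punch_center in the frame of returns_box between -0.07 and 0.07 m and y of punch_center in the frame of returns_box between -0.075 and 0.075 m and z of punch_center in the frame of returns_box below 0.11 m and value of joint flap below 0.08 rad and linear speed of punch below 0.03 m/s); the robot touches nothing.
It fails at once if scriber moved more than 30 mm (distance of scriber_center from where it was at the start of the episode above 0.03 m).
It fails at once if spanner moved more than 30 mm (distance of spanner_center from where it was at the start of the episode above 0.03 m).
It fails at once if jar moved more than 30 mm (distance of jar_center from where it was at the start of the episode above 0.03 m).
It also fails if it takes over 67 s, if anything falls off the work surface, if the arm or the gripper's body presses on something with over 40 N, if the wrist force passes 120 N, or if a joint passes its speed limit or range.

## Working session

There is one attempt and no reset: what is moved stays moved. The work goes in short steps, Python scripts to look and compute and a tool call to move; the robot and the scene stay as the last step left them, time stands still between calls to the robot, and variables do not carry over. Pictures are saved under pics/ and viewed, at most 10 in all, crops included, and the job is handed in when it is done.

Besides the shell and the picture viewer there is one more tool, called after "Emit:" in YAML: its name, and indented under it one key for each argument. step_arm: Moves the arm, as the interface text tells. Its arguments: {"type":"object","properties":{"commands":{"type":"array"}},"required":["commands"]}

```bash
mkdir -p pics; ls; cat > h.py <<'E'
import numpy as np, cv2
from scipy.spatial.transform import Rotation as R
from workcell import arm
def rot(q): return R.from_quat([q[1],q[2],q[3],q[0]]).as_matrix()
def ray(c,u,v):
    K=c["intrinsics"]; x=np.array([(u-K[0][2])/K[0][0],(v-K[1][2])/K[1][1]]); s=x.copy()
    for _ in range(20): s=x/(1+c["k1"]*(s@s))
    return np.array(c["position"]),rot(c["orientation"])@np.array([s[0],s[1],1.])
def plane(c,u,v,z):
    p,d=ray(c,u,v); return p+d*(z-p[2])/d[2]
def depth(c,u,v):
    p,d=ray(c,u,v); return p+d*c["range_z"][int(v),int(u)]
E
python3 - <<'E'
from h import *
for n in("top","side"):
    c=arm.camera(n); cv2.imwrite(f"pics/{n}0.png",c["image"]); np.save(f"{n}0.npy",c,allow_pickle=True)
    print(n,c["position"],c["orientation"],c["intrinsics"],c["k1"])
print(arm.get_state(), arm.tcp_to_grasp)
E
```

```text
pics
top [0.34280899 0.00393453 1.28841261] [-0.06415577  0.71183788 -0.69668566  0.06164387] [[554.19252903   0.         325.68356847]
 [  0.         554.19252903 237.52658627]
 [  0.           0.           1.        ]] -0.12069983171336142
side [ 0.04005669 -0.87114101  0.9626403 ] [-0.41252775  0.87435812 -0.22714235  0.11715413] [[530.97004774   0.         317.82264375]
 [  0.         530.97004774 241.83563967]
 [  0.           0.           1.        ]] -0.08415251353044044
{'t': 0.1, 'joints': array([-8.94416990e-01,  3.85471856e-01,  6.79727457e-03, -4.45642791e-04,
       -1.19403350e+00, -2.58620570e-01]), 'qvel': array([-5.89508396e-04, -5.48077319e-04,  5.20030568e-03,  2.56179208e-03,
       -7.99652470e-04,  1.55488235e-05]), 'joint_efforts': array([-6.44797165e-04, -3.91688919e+01,  1.87934214e+01,  4.23179179e+00,
        1.34964523e-02, -6.77537309e-05]), 'ee_pos': array([ 0.2533839 , -0.57074769,  0.22158575]), 'eef_rot': array([-2.45881679e-04, -2.07283281e-01,  9.78280473e-01,  9.46647686e-04]), 'force': array([-0.2448869 , -0.89540843, -1.18371507]), 'torque': array([-0.01493733,  0.0384931 , -0.02585491]), 'grasp_force': 0.0, 'grip_width': 0.08726950734834402} 0.0187
```

View pics/top0.png

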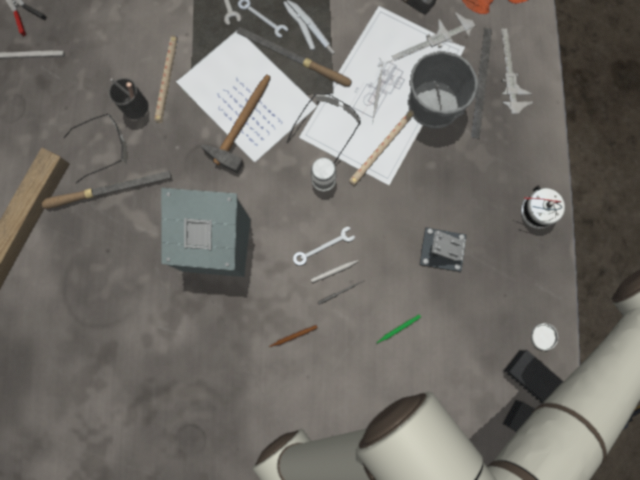

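View pics/side0.png

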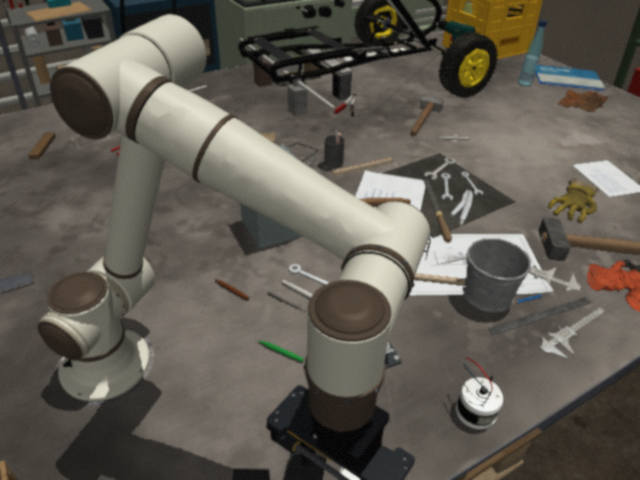

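Top view: the candidates for the punch are the steel rod at (335,271), the scriber, which is thinner and darker, at (342,291), the brown rod (294,335) and the green rod (399,329). The spanner is at (324,246), the block at (443,249), the box at (205,230) and the jar probably at (323,175). By description I choose the steel rod at (335,271) and check it in one crop.

```bash
python3 - <<'E'
from h import *
c=np.load("top0.npy",allow_pickle=True).item(); im=c["image"]
a=cv2.resize(im[215:315,280:380],None,fx=4,fy=4,interpolation=cv2.INTER_CUBIC)
b=cv2.resize(im[215:315,395:495],None,fx=4,fy=4,interpolation=cv2.INTER_CUBIC)
cv2.imwrite("pics/crop1.png",np.hstack([a,b]))
for n,u,v,z in [("rodL",312,281,.006),("rodR",358,262,.006),("scrL",319,303,.004),("scrR",364,282,.004),("span",324,246,.004),("jar",322,165,.089),("brown",294,335,.006)]: print(n,plane(c,u,v,z).round(3))
for n,u,v in [("boxTL",163,190),("boxTR",236,193),("boxBR",235,269),("boxBL",164,263),("mouth",198,235),("jar",322,165),("b",443,240),("b2",455,245),("base",425,262),("base2",460,268)]: print(n,depth(c,u,v).round(3))
E
```

```text
rodL [0.47  0.041 0.006]
rodR [ 0.517 -0.066  0.006]
scrL [0.42  0.023 0.004]
scrR [ 0.471 -0.08   0.004]
span [0.554 0.015 0.004]
jar [0.725 0.022 0.089]
brown [0.345 0.079 0.006]
boxTL [0.625 0.339 0.222]
boxTR [0.621 0.19  0.224]
boxBR [0.479 0.199 0.135]
boxBL [0.486 0.346 0.155]
mouth [0.542 0.271 0.182]
jar [0.724 0.022 0.092]
b [ 0.562 -0.252  0.073]
b2 [ 0.556 -0.287  0.04 ]
base [ 0.519 -0.222  0.013]
base2 [ 0.508 -0.306  0.006]
```

View pics/crop1.png

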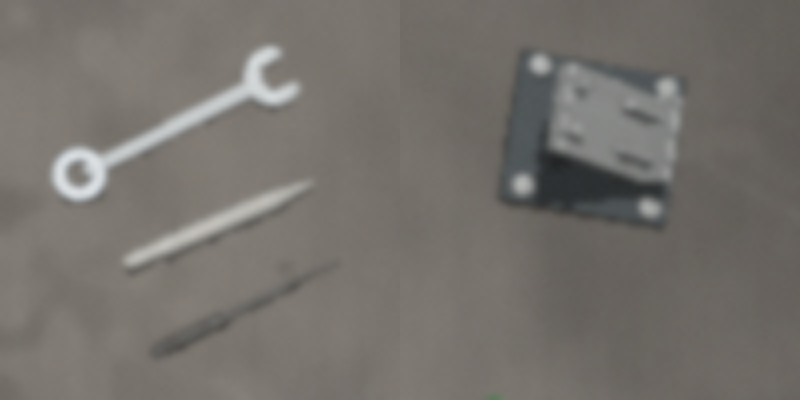

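The crop shows the plain tapered light rod, with its point right at (359,261) and its tail at (311,281): that is the punch. The scriber is darker and slimmer below it, the spanner above it. The block's ramp has its high edge on the left (world +y) and falls to the right. I'll move above the block for a close look.

Emit:
step_arm:
  commands: [100,4,4,4,7,100,7,7,8,14,100,10,10,10,21,100,13,13,10,28,100,16,16,10,35,100,19,19,10,42,100,22,22,10,49,100,25,25,10,56,100,28,28,10,63,100,28,30,10,70,100,28,30,10,77,100,28,30,10,84,100,28,30,10,90,100,28,30,10,90]

```text
t: 1.27
ee_pos: [0.5338, -0.2703, 0.3219]
eef_rot: [0.0, 0.839, -0.544, -0.001]
force: [-0.1, 0.4, -0.1]
grip_width: 0.0871
grasp_force: 0.0
```

```bash
python3 - <<'E'
from h import *
c=arm.camera("wrist"); cv2.imwrite("pics/w1.png",c["image"]); np.save("w1.npy",c,allow_pickle=True)
s=arm.get_state(); print(c["position"],rot(c["orientation"]).round(3).tolist(),s["ee_pos"],rot(s["eef_rot"]).round(3).tolist(),s["joints"],s["t"])
E
```

```text
[ 0.56707499 -0.34367139  0.48462418] [[-0.912, -0.391, -0.121], [-0.409, 0.871, 0.27], [0.0, 0.296, -0.955]] [ 0.53360228 -0.27078307  0.32196517] [[0.404, -0.915, -0.001], [-0.915, -0.404, 0.0], [-0.001, 0.001, -1.0]] [-1.99387477e-01  2.90226116e-01  1.15292900e-01 -2.37582813e-04
 -1.39700007e+00  6.15584542e-01] 1.3167
```

View pics/w1.png

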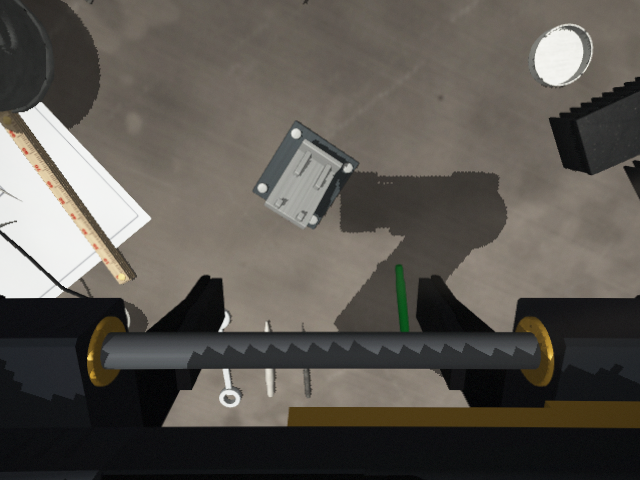

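The wrist view shows the block at about (305,177). The long (low) guides are at its upper right and the short (high) ones at its lower left near (290,205), so the channel climbs towards image lower left. I'll enlarge it.

```bash
python3 - <<'E'
from h import *
c=np.load("w1.npy",allow_pickle=True).item(); im=c["image"]
a=cv2.resize(im[115:235,245:365],None,fx=5,fy=5,interpolation=cv2.INTER_CUBIC)
cv2.imwrite("pics/crop2.png",a)
print(c["intrinsics"][0][0])
E
```

```text
397.7066078262646
```

View pics/crop2.png

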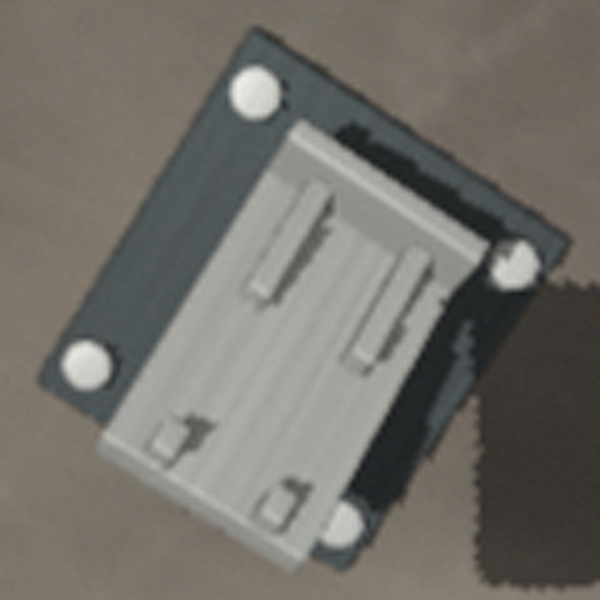

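```bash
python3 - <<'E'
from h import *
c=np.load("w1.npy",allow_pickle=True).item()
P=lambda X,Y,z: plane(c,245+X/5,115+Y/5,z)
e1,e2=P(104,438,.084),P(300,552,.084); s1,s2=P(270,173,.035),P(450,286,.035)
print("edge",e1,e2,np.linalg.norm(e1-e2),"stop",s1,s2,np.linalg.norm(s1-s2))
E=(e1+e2)/2;S=(s1+s2)/2;d=(E-S)[:2];print("len",np.linalg.norm(d),"ang",np.degrees(np.arctan2(d[1],d[0])),np.degrees(np.arctan2(*(e2-e1)[[1,0]])),np.degrees(np.arctan2(*(s2-s1)[[1,0]])))
b=[P(*q,.008) for q in[(253,28),(570,240),(350,572),(40,385)]];m=sum(b)/4;print("base",[np.linalg.norm(b[i]-b[i-1]).round(3) for i in range(4)],m, [np.degrees(np.arctan2(*(b[i]-b[i-1])[[1,0]])).round(1) for i in range(4)])
# depth plane fit on floor
pts=np.array([depth(c,245+X/5,115+Y/5) for X in range(120,440,5) for Y in range(170,540,5) if cv2.pointPolygonTest(np.array([[280,190],[440,290],[295,530],[120,430]],np.float32).reshape(-1,1,2),(X,Y),False)>0])
for _ in range(4):
    A=np.c_[pts[:,:2],np.ones(len(pts))];k=np.linalg.lstsq(A,pts[:,2],rcond=None)[0];r=pts[:,2]-A@k;pts=pts[abs(r)<max(.002,1.2*r.std())]
print("plane",k,"slope",np.degrees(np.arctan(np.hypot(*k[:2]))),"dir",np.degrees(np.arctan2(k[1],k[0])),len(pts),r.std())
print("plane z at edge,stop",k@[*E[:2],1],k@[*S[:2],1],"E",E,"S",S)
t=np.load("top0.npy",allow_pickle=True).item()
print("top edge corners",[plane(t,395+(X-400)/4,215+Y/4,.084) for X,Y in[(562,65),(551,150)]])
# wrist view of punch
hsv=c["image"]
for n,u,v in[("p",268,322),("t",270,397)]: print(n,plane(c,u,v,.008))
E
```

```text
edge [ 0.57979172 -0.23527788  0.084     ] [ 0.53312036 -0.22934345  0.084     ] 0.047047140730772034 stop [ 0.57012134 -0.29323449  0.035     ] [ 0.52303218 -0.2867973   0.035     ] 0.04752711179496399
len 0.0585448009817467 ang 80.28500981940829 172.75352697674435 172.21579453989625
base [np.float64(0.099), np.float64(0.089), np.float64(0.098), np.float64(0.089)] [ 0.55006385 -0.26311629  0.008     ] [np.float64(-98.4), np.float64(171.1), np.float64(81.6), np.float64(-8.1)]
plane [0.13672962 0.82713274 0.20102313] slope 39.97504376246811 dir 80.61357366493411 1791 0.0008591962304053817
plane z at edge,stop 0.08495539647631697 0.03587472141741488 E [ 0.55645604 -0.23231067  0.084     ] S [ 0.54657676 -0.2900159   0.035     ]
top edge corners [array([ 0.57899442, -0.23313049,  0.084     ]), array([ 0.53108551, -0.22637447,  0.084     ])]
p [ 0.51798486 -0.06262005  0.008     ]
t [0.4699219  0.04866019 0.008     ]
```

Emit:
step_arm:
  commands: [40,-1,4,0,0,40,-1,8,-2,0,40,-2,12,-4,0,40,-2.5,16,-7,0,40,-3,20,-10,0,40,-3.4,23,-13,0,40,-3.4,24.7,-16,0,40,-3.4,24.7,-20,0,40,-3.4,24.7,-20,0,40,-3.4,24.7,-20,0]

```text
t: 2.15
ee_pos: [0.4965, -0.0243, 0.1188]
eef_rot: [0.003, 0.838, -0.546, -0.003]
force: [-0.8, -0.8, -0.4]
grip_width: 0.0361
grasp_force: 0.0
```

```bash
python3 - <<'E'
from h import *
c=arm.camera("wrist"); cv2.imwrite("pics/w2.png",c["image"]); np.save("w2.npy",c,allow_pickle=True)
s=arm.get_state(); print(s["ee_pos"],s["grip_width"],s["t"])
E
```

```text
[ 0.4986263  -0.02452193  0.12127116] 0.03578700422067055 2.2
```

View pics/w2.png

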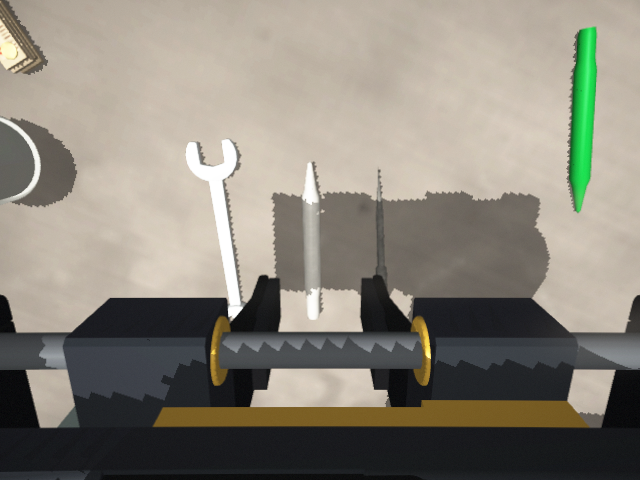

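The steel punch shows its point at (310,162) and its blunt end at (314,318), between the spanner (left) and the scriber (380,220). The fingers straddle it.

```bash
python3 - <<'E'
from h import *
c=np.load("w2.npy",allow_pickle=True).item()
p,t=plane(c,310,163,.006),plane(c,314.5,317,.009); d=(p-t)[:2]
print(p,t,np.linalg.norm(d),np.degrees(np.arctan2(d[1],d[0])))
g=p[:2]-.047*d/np.linalg.norm(d); s=arm.get_state(); x=rot(s["eef_rot"]); print("grip",g,"shift",g-s["ee_pos"][:2],s["ee_pos"],np.degrees(np.arctan2(x[1,0],x[0,0])))
E
```

```text
[ 0.52001573 -0.06188366  0.006     ] [0.47015989 0.04438793 0.009     ] 0.11738507059208102 -64.86703047791025
grip [ 0.50005387 -0.0193334 ] shift [0.00142757 0.00518852] [ 0.4986263  -0.02452193  0.12127116] -66.15714438347841
```

Emit:
step_arm:
  commands: [40,0.1,0.5,-3,0.5,40,0.1,0.5,-6,0.5,40,0.1,0.5,-9,0.5,40,0.1,0.5,-11,0.5,40,0.1,0.5,-11.7,0.5,40,0.1,0.5,-11.7,0.5,40,0.1,0.5,-11.7,0.5,0,0.1,0.5,-11.7,0.5,0,0.1,0.5,-11.7,0.5,0,0.1,0.5,-11.7,0.5,0,0.1,0.5,-11.7,0.5,0,0.1,0.5,-11.7,0.5]

```text
t: 3.2
ee_pos: [0.5009, -0.0191, 0.0063]
eef_rot: [-0.0, 0.841, -0.541, 0.0]
force: [-1.0, -0.1, 3.6]
grip_width: 0.0117
grasp_force: 30.0
```

Emit:
step_arm:
  commands: [40,0,0,0,0,40,0,0,-0.3,0,40,0,0,-0.3,0,0,0,0,-0.3,0,0,0,0,-0.3,0,0,0,0,-0.3,0,0,0,0,-0.3,0]

```text
t: 3.78
ee_pos: [0.5006, -0.0192, 0.0025]
eef_rot: [0.0, 0.841, -0.541, -0.0]
force: [1.5, -0.0, -0.4]
grip_width: 0.0125
grasp_force: 0.1
```

Emit:
step_arm:
  commands: [0,0,0,0,0,0,0,0,0,0,0,0,0,1,0,0,0,0,4,0,0,0,0,8,0,0,0,0,11,0,0,1,-3,13,-5,0,2,-7,13,-11,0,3,-11,13,-17,0,4,-15,13,-22,0,5,-19,13,-27,0,5,-22,13,-33.2,0,5,-24.5,13,-33.2,0,5,-24.5,13,-33.2,0,5,-24.5,13,-33.2]

```text
t: 5.03
ee_pos: [0.5499, -0.2654, 0.1326]
eef_rot: [-0.0, -0.65, 0.76, 0.0]
force: [-0.1, 0.4, -1.3]
grip_width: 0.0119
grasp_force: 30.0
```

```bash
python3 - <<'E'
from h import *
s=arm.get_state(); print(s["ee_pos"],s["grip_width"],s["grasp_force"],s["t"],s["qvel"].round(3))
c=arm.camera("wrist"); np.save("w3.npy",c,allow_pickle=True)
t=arm.camera("top"); np.save("t3.npy",t,allow_pickle=True)
a=cv2.resize(t["image"][190:290,390:490],None,fx=4,fy=4,interpolation=cv2.INTER_CUBIC)
b=cv2.resize(c["image"][100:370,180:450],(400,400))
cv2.imwrite("pics/p3.png",np.hstack([a,b]))
s=arm.get_state(); print(s["ee_pos"],s["grip_width"],s["grasp_force"],s["force"])
E
```

```text
[ 0.54985943 -0.26542576  0.13256078] 0.011909129927437919 29.999054968357086 5.0333 [ 0.041 -0.014 -0.018 -0.004  0.003 -0.003]
[ 0.55024023 -0.26371878  0.13277559] 0.011936190299441322 29.999208748340607 [-0.36372001  0.6622531  -0.4619763 ]
```

View pics/p3.png

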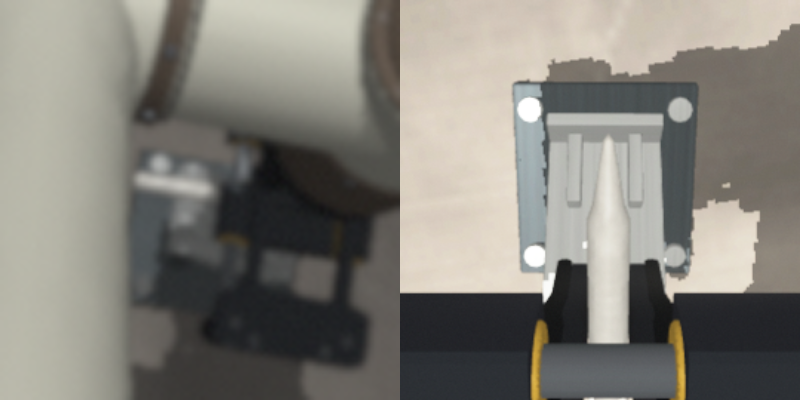

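The wrist crop shows the punch aligned with the channel, midway between the low guides, with its point at full-image pixel (320,193). The arm hides the top view.

```bash
python3 - <<'E'
from h import *
c=np.load("w3.npy",allow_pickle=True).item(); s=arm.get_state()
p=plane(c,320,193.5,.1363); print(p, np.linalg.norm(p[:2]-s["ee_pos"][:2]), s["ee_pos"])
d=np.array([.151,.9885]);n=np.array([.9885,-.151])
P=lambda X,Y,z: plane(c,180+(X-400)*.675,100+Y*.675,z)
# refine: stop/floor line mid at z=.035, stop top inner edge
S=P(605.5,141,.035)
print("S",S)
q=S[:2]-np.array([.5466,-.2900]);print("dS along,lat",q@d,q@n)
print("point lat rel S",(p[:2]-S[:2])@n,"along",(p[:2]-S[:2])@d)
E
```

```text
[ 0.54229209 -0.31190282  0.1363    ] 0.04883517360858289 [ 0.55024023 -0.26371878  0.13277559]
S [ 0.54661228 -0.28993322  0.035     ]
dS along,lat 6.786745223578301e-05 2.058294566753938e-06
point lat rel S -0.0009530984370756546 along -0.02236929600936158
```

Emit:
step_arm:
  commands: [0,0,0,-2,0,0,0,0,-3.5,0,0,0,0,-4.2,0,0,0,0,-4.5,0,0,0,0,-4.7,0,0,0,0,-4.9,0,0,0,0,-5.1,0,0,0,0,-5.1,0]

```text
t: 5.8
ee_pos: [0.5508, -0.264, 0.0836]
eef_rot: [0.0, -0.651, 0.759, -0.0]
force: [-3.9, 1.9, 4.9]
grip_width: 0.0124
grasp_force: 30.0
```

Contact is gentle and the rod is pivoting. Continue.

Emit:
step_arm:
  commands: [0,0,0,-0.2,0,0,0,0,-0.4,0,0,0,0,-0.6,0,0,0,0,-0.7,0,0,0,0,-0.8,0,0,0,0,-0.8,0]

```text
t: 6.3
ee_pos: [0.5507, -0.2647, 0.0761]
eef_rot: [-0.0, -0.651, 0.759, -0.001]
force: [-3.6, -0.5, 6.4]
grip_width: 0.0118
grasp_force: 30.0
```

```bash
python3 - <<'E'
from h import *
c=arm.camera("wrist"); np.save("w4.npy",c,allow_pickle=True)
b=cv2.resize(c["image"][100:370,180:450],(500,500))
cv2.imwrite("pics/p4.png",b)
s=arm.get_state(); print(s["ee_pos"],s["grip_width"],s["grasp_force"],s["force"])
E
```

```text
[ 0.55075443 -0.26469952  0.07616535] 0.012034844741578912 30.003742575645447 [-3.00243512  0.45924466  6.86000613]
```

View pics/p4.png

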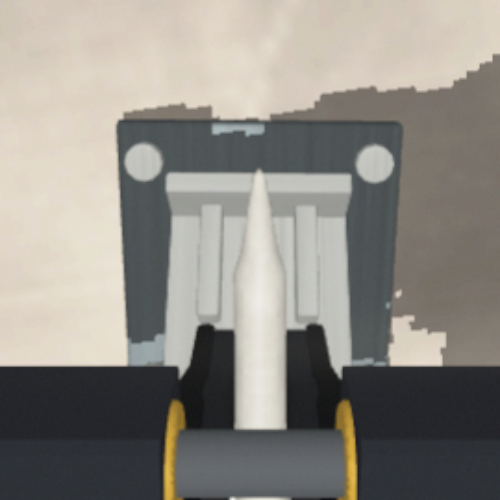

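The tilt works, but the point would come down beyond the stop, because I took the slide direction the wrong way round. I lift a little and shift 14 mm uphill before letting go.

Emit:
step_arm:
  commands: [0,0,0,0.8,0,0,0,0,1.5,0,0,0.1,0.7,1.5,0,0,0.2,1.4,1.5,0,0,0.2,1.4,1.4,0,0,0.2,1.4,1.2,0,0,0.2,1.4,1.2,0,0,0.2,1.4,1.2,0]

```text
t: 7.02
ee_pos: [0.5537, -0.2508, 0.0889]
eef_rot: [0.0, -0.652, 0.758, -0.002]
force: [-3.2, -0.1, 13.4]
grip_width: 0.0119
grasp_force: 36.2
```

```bash
python3 - <<'E'
from h import *
c=arm.camera("wrist"); np.save("w5.npy",c,allow_pickle=True)
b=cv2.resize(c["image"][100:370,180:450],(500,500))
cv2.imwrite("pics/p5.png",b)
s=arm.get_state(); print(s["ee_pos"],s["grip_width"],s["grasp_force"],s["force"])
for v in range(170,215,4): print(v,[round(float(c["range_z"][v,u]),3) for u in (300,312,319,320,321,328)])
E
```

```text
[ 0.55374616 -0.25076119  0.08884113] 0.011823648268540215 36.14609929849394 [-3.81043952 -1.76872368 14.11871158]
170 [0.204, 0.204, 0.206, 0.205, 0.204, 0.205]
174 [0.208, 0.208, 0.209, 0.208, 0.208, 0.209]
178 [0.21, 0.213, 0.21, 0.212, 0.211, 0.212]
182 [0.209, 0.215, 0.215, 0.216, 0.216, 0.215]
186 [0.209, 0.218, 0.218, 0.218, 0.217, 0.22]
190 [0.208, 0.218, 0.217, 0.173, 0.219, 0.217]
194 [0.206, 0.217, 0.171, 0.172, 0.171, 0.215]
198 [0.206, 0.216, 0.17, 0.172, 0.173, 0.215]
202 [0.204, 0.213, 0.171, 0.172, 0.172, 0.213]
206 [0.203, 0.213, 0.171, 0.171, 0.172, 0.214]
210 [0.202, 0.213, 0.171, 0.17, 0.17, 0.213]
214 [0.203, 0.212, 0.171, 0.171, 0.17, 0.211]
```

View pics/p5.png

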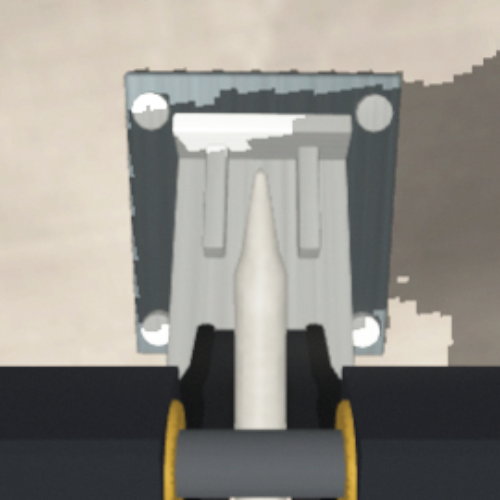

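```bash
python3 - <<'E'
from h import *
c=np.load("w5.npy",allow_pickle=True).item()
d=np.array([.151,.9885]);S=np.array([.5466,-.2900])
for v in (190,194,200,210,220,230,240,260,280,300,320): 
    p=depth(c,320,v);print(v,((p[:2]-S)@d).round(4),p[2].round(4))
E
```

```text
190 -0.0064 0.0811
194 -0.0049 0.0828
200 -0.0027 0.0846
210 0.0013 0.0864
220 0.0053 0.0879
230 0.009 0.0903
240 0.0133 0.091
260 0.0212 0.0941
280 0.029 0.0973
300 0.0373 0.0993
320 0.045 0.1025
```

The punch is held at 20° tilt with its point inside the stop. The 14 N is the fingertips resting on the high guides, so I lift 4 mm and release.

Emit:
step_arm:
  commands: [0,0,0,0.4,0,0,0,0,0.4,0,25,0,0,0.4,0,25,0,0,0.4,0,25,0,0,0.4,0,25,0,0,0.4,0,60,0,0,0.4,0,60,0,0,0.4,0,60,0,0,3,0,60,0,0,6,0,60,0,0,8,0,60,0,0,8,0]

```text
t: 8.07
ee_pos: [0.5557, -0.2507, 0.1699]
eef_rot: [0.003, -0.651, 0.759, -0.004]
force: [0.9, -1.1, 0.1]
grip_width: 0.0496
grasp_force: 0.0
```

```bash
python3 - <<'E'
from h import *
c=arm.camera("wrist"); np.save("w6.npy",c,allow_pickle=True)
b=cv2.resize(c["image"][100:370,180:450],(500,500))
cv2.imwrite("pics/p6.png",b)
s=arm.get_state(); print(s["ee_pos"],s["grip_width"],s["grasp_force"],s["force"],s["t"])
E
```

```text
[ 0.55430881 -0.25000827  0.16736259] 0.050638947218940175 0.0 [-0.35894157  0.23305402  0.64667494] 8.1167
```

View pics/p6.png

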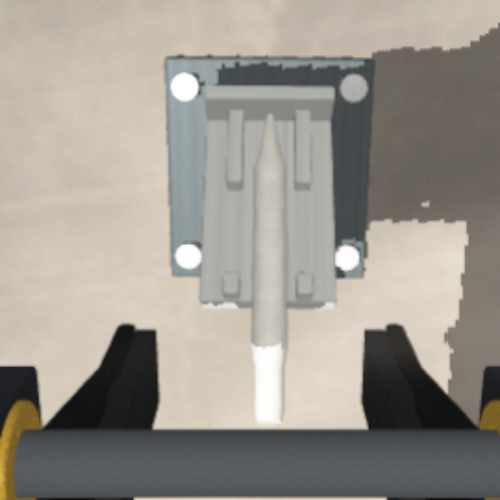

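The punch lies in the channel with its point at (269,113), at the stop, and its tail at (268,420). I'll check the numbers.

```bash
python3 - <<'E'
from h import *
c=np.load("w6.npy",allow_pickle=True).item()
d=np.array([.151,.9885]);n=np.array([.9885,-.151]);S=np.array([.5466,-.2900])
for X,Y in ((269,115),(269,125),(269,150),(269,200),(269,250),(269,300),(268,330),(268,380),(268,415),(268,419)):
    p=depth(c,180+X*.54,100+Y*.54);print(Y,((p[:2]-S)@d).round(4),((p[:2]-S)@n).round(4),p[2].round(4))
im=c["image"][100:370,180:450]
s=arm.get_state();q=(s["ee_pos"][:2]-S);print("tcp",q@d,q@n)
E
```

```text
115 -0.0028 0.0003 0.0442
125 0.0006 0.0003 0.0474
150 0.0086 0.0003 0.0571
200 0.0245 0.0002 0.0712
250 0.0392 0.0002 0.0851
300 0.0538 0.0001 0.0961
330 0.0617 0.0005 0.1037
380 0.0753 0.0004 0.1135
415 0.0844 0.0004 0.1202
419 0.0846 0.0004 0.1222
tcp 0.040695853005150155 0.0015814094439177055
```

Parked at the stop: the tail's measured top edge is 84.6 mm along and 122 mm high, against 84 and 121.7 expected. Next I take it by the raised end.

Emit:
step_arm:
  commands: [60,0.3,1.9,0,0,60,0.35,3.8,0,0,60,0.35,3.8,0,0,60,0.35,3.8,-2,0,60,0.35,3.8,-4,0,60,0.35,3.8,-6,0,60,0.35,3.8,-6.6,0,60,0.35,3.8,-6.6,0,60,0.35,3.8,-6.6,0]

```text
t: 8.87
ee_pos: [0.5562, -0.2124, 0.0992]
eef_rot: [-0.0, -0.651, 0.759, 0.0]
force: [0.4, 0.3, 0.3]
grip_width: 0.0524
grasp_force: 0.0
```

Emit:
step_arm:
  commands: [60,0.2,0,0,0,0,0.2,0,0,0,0,0.2,0,0,0,0,0.2,0,0,0,0,0.2,0,0,0,0,0.2,0,0,0,0,0.2,0,0,0,0,0.2,0,0,0,0,0.2,0,0,0]

```text
t: 9.62
ee_pos: [0.5582, -0.2122, 0.0996]
eef_rot: [0.0, -0.651, 0.759, -0.0]
force: [-0.5, -0.1, 1.2]
grip_width: 0.0121
grasp_force: 30.0
```

```bash
python3 - <<'E'
from h import *
from scipy import ndimage
s=arm.get_state(); print(s["ee_pos"],s["grip_width"],s["grasp_force"],s["force"],s["joints"])
# box from first top picture: depth cloud
c=np.load("top0.npy",allow_pickle=True).item()
P={(u,v):depth(c,u,v) for u in range(150,260) for v in range(180,285)}
pts=np.array([p for p in P.values() if p[2]>.14 and p[2]<.24])
k=None
for _ in range(5):
    A=np.c_[pts[:,:2],np.ones(len(pts))];k=np.linalg.lstsq(A,pts[:,2],rcond=None)[0];r=pts[:,2]-A@k;pts=pts[abs(r)<max(.004,2*r.std())]
print("top plane",k,np.degrees(np.arctan(np.hypot(*k[:2]))),np.degrees(np.arctan2(k[1],k[0])),len(pts),r.std())
rect=cv2.minAreaRect(pts[:,:2].astype(np.float32));print("rect",rect)
im=c["image"];cv2.imwrite("pics/box.png",cv2.resize(im[175:285,150:260],None,fx=5,fy=5,interpolation=cv2.INTER_CUBIC))
E
```

```text
[ 0.55818706 -0.21223931  0.09960226] 0.012084469776573622 29.982805494364584 [-0.48563078 -0.11441662  1.16308115] [-9.24158098e-02  4.50018835e-01 -2.23837802e-01  9.06517395e-05
 -8.96752172e-01 -6.04902478e-02]
top plane [ 0.4648665  -0.03060054 -0.05855162] 24.979520730992515 -3.7661482378766067 5035 0.002041558394564821
rect ((0.5529857873916626, 0.270751416683197), (0.1555696725845337, 0.14757640659809113), 86.53974151611328)
```

View pics/box.png

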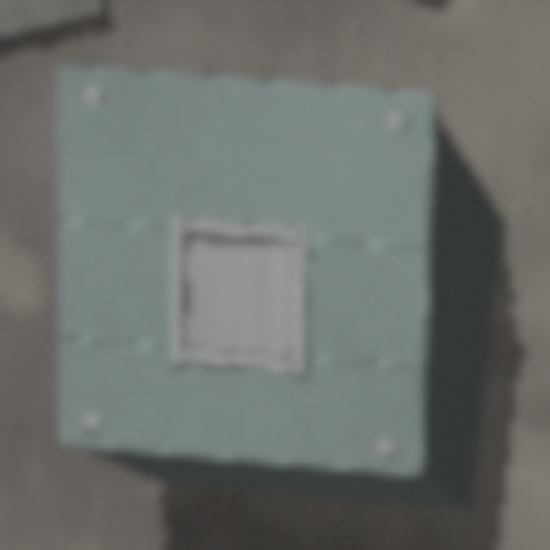

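The box picture shows the mouth's trim frame centred at about (240,295) in the crop, which is (198,234) in the full image. That is 11 pictures viewed, one over the limit of 10. I lost count, so I will view no more and work by numbers from here.

```bash
python3 - <<'E'
from h import *
c=np.load("top0.npy",allow_pickle=True).item()
P=lambda X,Y,z: plane(c,150+X/5-.4,175+Y/5-.4,z)
# outer frame corners: iterate on plane height +3mm
k=np.array([0.4648665,-0.03060054,-0.05855162])
def on(X,Y):
    z=.187
    for _ in range(10):
        p=P(X,Y,z); z=k@[p[0],p[1],1]+.003
    return p
q=[on(*a) for a in((174,222),(306,226),(304,376),(175,364))]
m=sum(q)/4; print(q,m)
for a,b in((0,1),(1,2),(2,3),(3,0)): v=q[b]-q[a];print(np.linalg.norm(v).round(4),np.degrees(np.arctan2(v[1],v[0])).round(1))
co=[on(*a) for a in((57,67),(434,90),(425,475),(58,443))];print("box corners mean",sum(co)/4)
for a,b in((0,1),(1,2),(2,3),(3,0)): v=co[b]-co[a];print(np.linalg.norm(v[:2]).round(4),np.degrees(np.arctan2(v[1],v[0])).round(1))
E
```

```text
[array([0.57059578, 0.29665166, 0.20062154]), array([0.56973039, 0.24219368, 0.20188569]), array([0.51265554, 0.24516963, 0.17526244]), array([0.51640408, 0.29899993, 0.17535778])] [0.54234644 0.27075372 0.18828186]
0.0545 -90.9
0.063 177.0
0.054 86.0
0.0598 -2.5
box corners mean [0.55203111 0.26940818 0.19282511]
0.1535 -92.7
0.1457 177.1
0.1549 86.5
0.1435 -3.4
```

Emit:
step_arm:
  commands: [0,0,0,3,0,0,0,0,7,0,0,0,0,11,0,0,-0.5,2,15,6,0,-1,5,18,12,0,-2,8,20,18,0,-3,11,20,24,0,-4,14,20,30,0,-5,17,20,37,0,-6,20,20,44,0,-7,23,20,51,0,-8,26,20,58,0,-9,29,20,65,0,-10,32,20,72,0,-11,35,20,79,0,-12,38,20,86,0,-13,41,20,93,0,-13.2,44,20,95.6,0,-13.2,47,20,95.6,0,-13.2,48.9,20,95.6]

```text
t: 11.28
ee_pos: [0.4254, 0.2791, 0.2992]
eef_rot: [-0.0, 1.0, -0.027, -0.0]
force: [1.1, 0.1, -1.1]
grip_width: 0.0122
grasp_force: 30.0
```

Emit:
step_arm:
  commands: [0,0,0,0,0,0,0,0,0,0,0,0,0,0,0,0,0,0,0,0]

```text
t: 11.62
ee_pos: [0.426, 0.2759, 0.2995]
eef_rot: [0.0, 1.0, -0.028, -0.0]
force: [-0.0, -0.4, -0.7]
grip_width: 0.0125
grasp_force: 30.0
```

```bash
python3 - <<'E'
from h import *
c=arm.camera("wrist"); np.save("w7.npy",c,allow_pickle=True); s=arm.get_state()
R0=rot(s["eef_rot"]);print(s["ee_pos"],s["grip_width"],s["grasp_force"],s["t"],np.degrees(np.arctan2(R0[1,0],R0[0,0])))
h=np.array([.9984,-.0558]);nn=np.array([.0558,.9984]);q=s["ee_pos"]
# rod profile: nearest depth in the middle columns
z=c["range_z"];im=c["image"].astype(int)
for v in range(60,340,20):
    row=z[v,200:440]; near=np.where((row>0)&(row<np.percentile(row[row>0],50)-.02))[0]
    u=200+(near.mean() if len(near) else 120); p=depth(c,u,v)
    print(v,round(u,1),len(near),"along %.4f lat %.4f z %.4f"%((p[:2]-q[:2])@h,(p[:2]-q[:2])@nn,p[2]),"x=320 z %.3f"%depth(c,320,v)[2])
E
```

```text
[0.42609067 0.27582788 0.29965272] 0.012087006765624138 29.98162775314995 11.6667 -3.224510720502322
60 320 0 along 0.1111 lat 0.0013 z 0.1790 x=320 z 0.179
80 320 0 along 0.0991 lat 0.0013 z 0.1756 x=320 z 0.176
100 320 0 along 0.0864 lat 0.0013 z 0.1723 x=320 z 0.172
120 320.0 11 along 0.0753 lat 0.0012 z 0.2524 x=320 z 0.252
140 320.0 23 along 0.0661 lat 0.0012 z 0.2621 x=320 z 0.262
160 319.5 24 along 0.0574 lat 0.0014 z 0.2708 x=320 z 0.271
180 320.0 25 along 0.0489 lat 0.0012 z 0.2771 x=320 z 0.277
200 320.5 26 along 0.0412 lat 0.0010 z 0.2855 x=320 z 0.285
220 320.0 27 along 0.0330 lat 0.0012 z 0.2900 x=320 z 0.290
240 320.0 27 along 0.0260 lat 0.0012 z 0.2973 x=320 z 0.297
260 320.5 28 along 0.0187 lat 0.0010 z 0.3026 x=320 z 0.303
280 320.5 70 along 0.0115 lat 0.0010 z 0.3075 x=320 z 0.307
300 320 0 along 0.0048 lat 0.0012 z 0.3126 x=320 z 0.313
320 320 0 along -0.0016 lat 0.0012 z 0.3178 x=320 z 0.318
```

```bash
python3 - <<'E'
from h import *
c=np.load("w7.npy",allow_pickle=True).item()
h=np.array([.9984,-.0558]);nn=np.array([.0558,.9984]);M=np.array([.543,.2707])
U=[(u,v) for u in range(120,520,2) for v in range(0,280,2)]
P=np.array([depth(c,u,v) for u,v in U]);a=(P[:,:2]-M)@h;b=(P[:,:2]-M)@nn;z=P[:,2]
ok=(abs(a)<.068)&(abs(b)<.06)&(abs(z-.186-a*.4663)<.02)
out=ok&((abs(a)>.033)|(abs(b)>.035))
k=np.linalg.lstsq(np.c_[a,b,np.ones(len(a))][out],z[out],rcond=None)[0];print("plane",k,out.sum(),a[ok].min(),a[ok].max())
r=z-(k[0]*a+k[1]*b+k[2])
print("along profile");
for lo in np.arange(-.06,.06,.003):
    m=ok&(abs(abs(b)-.016)<.006)&(a>=lo)&(a<lo+.003); 
    m2=ok&(abs(a)<.016)&(b>=lo)&(b<lo+.003)
    print("%.3f along r=%.4f n=%d | across r=%.4f n=%d"%(lo+.0015,np.median(r[m]) if m.any() else 9,m.sum(),np.median(r[m2]) if m2.any() else 9,m2.sum()))
E
```

```text
plane [ 0.47028979 -0.00189909  0.18632493] 3667 -0.06335772121619433 0.02477759870293055
along profile
-0.058 along r=-0.0001 n=32 | across r=0.0001 n=72
-0.055 along r=0.0001 n=33 | across r=0.0000 n=73
-0.052 along r=-0.0001 n=34 | across r=-0.0002 n=69
-0.049 along r=-0.0000 n=36 | across r=0.0003 n=68
-0.046 along r=0.0000 n=35 | across r=-0.0000 n=75
-0.043 along r=0.0002 n=34 | across r=-0.0000 n=69
-0.040 along r=-0.0000 n=34 | across r=0.0001 n=72
-0.037 along r=-0.0005 n=33 | across r=0.0001 n=70
-0.034 along r=0.0001 n=48 | across r=-0.0001 n=72
-0.031 along r=0.0002 n=33 | across r=-0.0001 n=71
-0.028 along r=-0.0001 n=35 | across r=0.0001 n=68
-0.025 along r=0.0033 n=53 | across r=0.0021 n=66
-0.022 along r=0.0021 n=36 | across r=0.0033 n=70
-0.019 along r=-0.0034 n=37 | across r=-0.0034 n=81
-0.016 along r=-0.0038 n=52 | across r=-0.0037 n=65
-0.013 along r=-0.0037 n=37 | across r=-0.0040 n=70
-0.010 along r=-0.0039 n=54 | across r=-0.0037 n=69
-0.007 along r=-0.0035 n=47 | across r=-0.0038 n=68
-0.004 along r=-0.0038 n=48 | across r=-0.0037 n=58
-0.001 along r=-0.0038 
[... 315 characters left out ...]
ross r=-0.0039 n=67
0.020 along r=-0.0039 n=59 | across r=-0.0039 n=68
0.023 along r=-0.0033 n=94 | across r=-0.0037 n=68
0.026 along r=0.0022 n=5 | across r=-0.0021 n=83
0.029 along r=9.0000 n=0 | across r=0.0033 n=71
0.032 along r=9.0000 n=0 | across r=0.0006 n=64
0.035 along r=9.0000 n=0 | across r=0.0001 n=70
0.038 along r=9.0000 n=0 | across r=0.0001 n=71
0.041 along r=9.0000 n=0 | across r=0.0002 n=70
0.044 along r=9.0000 n=0 | across r=0.0001 n=72
0.047 along r=9.0000 n=0 | across r=-0.0000 n=70
0.050 along r=9.0000 n=0 | across r=-0.0000 n=72
0.053 along r=9.0000 n=0 | across r=0.0001 n=68
0.056 along r=9.0000 n=0 | across r=0.0001 n=75
0.059 along r=9.0000 n=0 | across r=0.0003 n=67
```

Emit:
step_arm:
  commands: [0,0.4,0.1,-2.5,0,0,1,0.2,-4.5,0,0,1.6,0.2,-5.3,0,0,1.6,0.2,-5.3,0,0,2.2,0.2,-5.8,0,0,2.8,0.2,-6.3,0,0,3.4,0.1,-6.8,0,0,4,0.1,-7.3,0,0,4.6,0.1,-7.8,0,0,5.3,0,-8.3,0,0,5.9,0,-8.8,0,0,5.9,0,-8.8,0]

```text
t: 12.67
ee_pos: [0.4854, 0.2764, 0.2098]
eef_rot: [0.001, 1.0, -0.028, -0.001]
force: [-0.1, 0.7, -0.3]
grip_width: 0.0122
grasp_force: 30.0
```

Emit:
step_arm:
  commands: [0,0.5,0,-0.4,0,0,1,0,-0.8,0,0,1.5,-0.1,-1.2,0,0,2,-0.1,-1.6,0,0,2.5,-0.1,-2,0,0,3,-0.1,-2.4,0,0,3,-0.1,-2.4,0,0,3,-0.1,-2.4,0]

```text
t: 13.33
ee_pos: [0.5152, 0.2755, 0.1865]
eef_rot: [0.0, 1.0, -0.028, -0.001]
force: [-0.2, 0.4, -4.3]
grip_width: 0.0118
grasp_force: 30.0
```

```bash
python3 - <<'E'
from h import *
c=arm.camera("wrist"); np.save("w8.npy",c,allow_pickle=True); s=arm.get_state(); q=s["ee_pos"]
print(q,s["grip_width"],s["grasp_force"],s["t"],s["force"])
h=np.array([.9984,-.0558]);nn=np.array([.0558,.9984])
for v in range(140,340,10):
    p=depth(c,320,v); print(v,"along %.4f lat %.4f z %.4f"%((p[:2]-q[:2])@h,(p[:2]-q[:2])@nn,p[2]),"| u280 z %.4f"%depth(c,280,v)[2])
E
```

```text
[0.51503911 0.27552502 0.18677839] 0.012202809497372418 29.982067848031875 13.3833 [ 0.55503036  0.63859705 -4.14256197]
140 along 0.0706 lat 0.0012 z 0.2052 | u280 z 0.2060
150 along 0.0671 lat 0.0012 z 0.2051 | u280 z 0.2046
160 along 0.0631 lat 0.0012 z 0.2012 | u280 z 0.2018
170 along 0.0592 lat 0.0012 z 0.2003 | u280 z 0.2010
180 along 0.0555 lat 0.0012 z 0.2005 | u280 z 0.2010
190 along 0.0517 lat 0.0012 z 0.2004 | u280 z 0.2011
200 along 0.0411 lat 0.0012 z 0.1707 | u280 z 0.0463
210 along 0.0370 lat 0.0012 z 0.1734 | u280 z 0.0463
220 along 0.0332 lat 0.0012 z 0.1768 | u280 z 0.0452
230 along 0.0297 lat 0.0012 z 0.1806 | u280 z 0.0457
240 along 0.0256 lat 0.0012 z 0.1824 | u280 z 0.0453
250 along 0.0227 lat 0.0012 z 0.1872 | u280 z 0.0446
260 along 0.0188 lat 0.0012 z 0.1892 | u280 z 0.0645
270 along 0.0155 lat 0.0012 z 0.1923 | u280 z 0.0841
280 along 0.0119 lat 0.0012 z 0.1946 | u280 z 0.1791
290 along 0.0088 lat 0.0012 z 0.1979 | u280 z 0.1714
300 along 0.0051 lat 0.0012 z 0.1997 | u280 z 0.1675
310 along 0.0024 lat 0.0011 z 0.2032 | u280 z 0.2189
320 along -0.0011 lat 0.0011 z 0.2051 | u280 z 0.2261
330 along -0.0041 lat 0.0011 z 0.2078 | u280 z 0.2321
```

The flap is open and the punch is about 80 mm in. Release and retreat upward.

Emit:
step_arm:
  commands: [40,0,0,0.2,0,40,0,0,0.2,0,40,0,0,0.2,0,40,0,0,1,0,40,0,0,3,0,40,0,0,6,0,40,0,0,8,0,40,0,0,8,0,40,0,0,8,0]

```text
t: 14.13
ee_pos: [0.5157, 0.2763, 0.2701]
eef_rot: [-0.002, 1.0, -0.028, 0.002]
force: [0.9, 0.7, -0.6]
grip_width: 0.0345
grasp_force: 0.0
```

```bash
python3 - <<'E'
from h import *
c=arm.camera("wrist"); np.save("w9.npy",c,allow_pickle=True); s=arm.get_state(); q=s["ee_pos"]
print(q,s["grip_width"],s["t"],s["force"])
h=np.array([.9984,-.0558]);nn=np.array([.0558,.9984]);M=np.array([.5455,.2736])
for v in range(150,340,10):
    print(v,*["u%d (%.4f %.4f %.4f)"%(u,(p[:2]-M)@h,(p[:2]-M)@nn,p[2]) for u in (300,310,320,330) for p in [depth(c,u,v)]])
E
```

```text
[0.51502638 0.27588722 0.26836447] 0.034673202395241104 14.1833 [0.08677833 1.21084184 0.25141057]
150 u300 (0.0285 0.0142 0.1996) u310 (0.0286 0.0084 0.2005) u320 (0.0285 0.0026 0.1993) u330 (0.0285 -0.0031 0.2001)
160 u300 (0.0231 0.0141 0.2028) u310 (0.0229 0.0084 0.2009) u320 (0.0228 0.0026 0.2002) u330 (0.0230 -0.0031 0.2016)
170 u300 (0.0156 0.0149 0.1902) u310 (0.0157 0.0087 0.1908) u320 (0.0156 0.0027 0.1905) u330 (0.0156 -0.0034 0.1905)
180 u300 (0.0090 0.0151 0.1878) u310 (0.0091 0.0089 0.1883) u320 (0.0091 0.0027 0.1882) u330 (0.0090 -0.0035 0.1874)
190 u300 (0.0019 0.0154 0.1837) u310 (0.0019 0.0090 0.1836) u320 (0.0021 0.0027 0.1844) u330 (0.0020 -0.0037 0.1840)
200 u300 (-0.0053 0.0157 0.1804) u310 (-0.0051 0.0091 0.1812) u320 (-0.0052 0.0027 0.1806) u330 (-0.0052 -0.0038 0.1806)
210 u300 (-0.0127 0.0159 0.1773) u310 (-0.0127 0.0093 0.1772) u320 (-0.0126 0.0027 0.1778) u330 (-0.0125 -0.0039 0.1782)
220 u300 (-0.0206 0.0162 0.1738) u310 (-0.0210 0.0095 0.1722) u320 (-0.0204 0.0027 0.1743) u330 (-0.0206 -0.0041 0.1734)
230 u300 (-0.0267 0.0161 0.1768) u310 (-0.0265 0.0094
[... 583 characters left out ...]
) u310 (-0.1413 0.0151 0.0012) u320 (-0.1416 0.0033 0.0004) u330 (-0.1422 -0.0086 -0.0009)
290 u300 (-0.1546 0.0271 0.0005) u310 (-0.1544 0.0151 0.0009) u320 (-0.1549 0.0033 -0.0002) u330 (-0.1542 -0.0086 0.0011)
300 u300 (-0.1681 0.0273 -0.0003) u310 (-0.1672 0.0152 0.0014) u320 (-0.1681 0.0032 -0.0004) u330 (-0.1669 -0.0087 0.0018)
310 u300 (-0.1809 0.0274 0.0007) u310 (-0.1815 0.0153 -0.0005) u320 (-0.1809 0.0032 0.0006) u330 (-0.1810 -0.0089 0.0003)
320 u300 (-0.1943 0.0276 0.0011) u310 (-0.1945 0.0154 0.0007) u320 (-0.1943 0.0032 0.0008) u330 (-0.1945 -0.0090 0.0004)
330 u300 (-0.2081 0.0277 0.0010) u310 (-0.2077 0.0154 0.0015) u320 (-0.2089 0.0032 -0.0005) u330 (-0.2082 -0.0091 0.0005)
```

The punch is out of the fingers and out of the mouth, and the flap surface sits at its shut level (−3.8 mm). I let things settle and hand in.

Emit:
step_arm:
  commands: [40,0,0,3,0,40,-2,0,5,0,40,-2,0,5,0,40,-2,0,5,0,40,-2,0,5,0,40,-2,0,5,0,40,-2,0,5,0,40,-2,0,5,0,40,-2,0,5,0,40,-2,0,5,0,40,-2,0,5,0,40,-2,0,5,0]

```text
t: 15.18
ee_pos: [0.4951, 0.2758, 0.3175]
eef_rot: [0.0, 1.0, -0.028, -0.0]
force: [0.0, -0.1, 0.7]
grip_width: 0.0348
grasp_force: 0.0
```

```bash
python3 - <<'E'
from h import *
print(arm.hand_in())
E
```

```text
the job is handed in; nothing more can be done
None
```

The job is handed in at about 15 s with no verdict returned: the punch was parked at the stop, retaken by its blunt end and posted point first, and the depth readings show the flap shut with nothing left in the mouth (the punch inside is inferred, not seen); I viewed 11 pictures, one over the limit of 10.

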